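# Load two stone cores and unhitch the scanner carriage

## Robot

A 6-joint arm with a two-finger parallel gripper is mounted at the origin on the work surface. World frame = base frame: x ahead of the robot, y to its left, z up, the work surface at z = 0. Lengths are in mm, angles in rad, forces in N, time in s.
With the tool pointing down it reaches from about 325 to 900 mm from the base axis. Payload 6.1 kg.
Tool frame: the origin (TCP) lies midway between the tips of the shut fingers; the grasp point (between the pads) lies 19 mm behind it (arm.grip_depth is the distance from the TCP to the grasp point, in mm); z points along the fingers, y is the direction in which the jaws open and shut (so a half turn about z gives the same grasp; the last joint's range is limited). The gripper opens to 87 mm and grips with 3 to 60 N. Pads are 19 mm wide; open, the fingers measure 117 mm over their backs; the gripper's body (75 mm by 190 mm) begins 51 mm behind the grasp point.
Start: joints at [-1.258, 0.22, 1.526, -0, 1.395, -0.126], TCP at [265.526, -565.784, 222.538] pointing down, gripper open.
Joint ranges: [-2.98, 2.98], [-0.91, 2.08], [0.09, 2.57], [-1.24, 4.39], [0.2, 2.65], [-2.68, 2.68]. Speed limits (rad/s): [2.57, 2.57, 3.01, 3.14, 3.14, 3.14].

## Interface

Orientations are given as [roll, pitch, yaw] about the fixed x, y, z axes, in that order (R = Rz(yaw) Ry(pitch) Rx(roll)).
In Python, from bench import arm, release, clamp, status, viewer gives the robot as it stands. The module is installed in compiled form; this text tells all that it offers. Calls block until the motion is done:
- arm.reach(position, orientation): joint-space move of the TCP to a pose.
- arm.move_straight(position, rotation=None, rate=150, until_force=None): straight line of the TCP; rotation=None keeps the orientation; rate is the mean speed in mm/s. With until_force (N) it stops when the force on the tool has changed by that much, and returns True; else False.
- arm.move_j(angles): joint-space move.
- release() and clamp(): open the fingers fully, or close them until they stop; the grip force is fixed at half the most.
- arm.sleep(seconds).
- arm.solve_ik(position, orientation): joint angles nearest the present ones, or None.
- status.state(): the state.
- viewer.grab_frame(name): name is "side" or "top"; returns (picture, depth): 384x512x3 uint8, blue, green, red; 384x512 float32, mm along the optical axis (not along the pixel's ray), 0 where there is no reading.
- viewer.get_calibration(name): a dict with "mtx" (3x3 intrinsics, pixels), "cam_to_world" (4x4, takes a point from camera to world coordinates). Camera axes: x right, y up, looking along -z (the intrinsics and any distortion apply to the point x, -y, -z); pixel columns grow to the right and rows downward; lengths in mm; the calibration is good to about 2 mm. A picture is of the moment at which its call begins. get_calibration takes no time and is no camera call.
A pose or a line that the arm cannot do raises arm.IKError and nothing moves.
- arm.finish_job(): hands the job in, once; it reports no verdict.
The state is a dict: "time_s": time; "joint_positions": joint angles; "joint_vel": joint speeds; "tau": joint torques, N m; "tool_pos": TCP position; "tool_rot": TCP orientation; "contact_force": force on the tool from outside, world axes, zero at the start; "torque": the same for the moment, N m; "width": opening from 0.0 (shut) to 1.0 (fully open).
Only numpy, scipy, OpenCV 4.12 (cv2) and the standard library are available. Lean on these libraries where they do the work, as an engineer would, in place of code of your own. Each camera call takes 0.05 s, during which the arm holds its last target. There are 200 camera calls.

## Task

Drop the two stone cores one by one into the two empty pockets of the white scanner carriage (either core in either pocket, standing upright and down to the pocket floor). Then take the red latch knob on the yellow drawbar's coupler, pull it sideways against its spring, towards the robot base, as far as it goes, lift the drawbar off the ball until the coupler is about 70 mm higher than it was, and finish while still holding it raised there, still and not let go. Leave the other things on the bench where they are.

Things in the scene. Friction and masses are not known exactly. Their poses are not given: they have to be found in the camera images.
- dock: Scanning rail, fixed; base 410 x 100 x 12 mm. Origin: underside, on the bench; x along the rail from the ball to the carriage, y level across it (the way the latch opens), z up. On its centre line: white carriage block (160 x 92 mm, top 85 mm above the bench, centre x = +115 mm) with two pockets, and a grey shuttle with the ball stud at x = -160 mm.
- pocket_a (a point): Centre of the mouth of the carriage pocket nearer the drawbar, 85 mm above the bench (dock x = +75 mm); axes as the dock's. Round, 34 mm across, 35 mm deep, flat floor.
- pocket_b (a point): Centre of the mouth of the other pocket, 80 mm further along (dock x = +155 mm); same size.
- ball (a point): Centre of the 26 mm steel ball on the shuttle, 66 mm above the bench; hidden under the coupler at the start.
- drawbar: Yellow bar (tongue) 24 x 14 mm, hinged on the carriage. Origin on the hinge axis (its y axis), 75 mm above the bench, dock x = +20 mm. The bar points along its own -x; at rest it is level, axes as the dock's. The coupler end swings up at most 0.65 rad; unheld it falls back. About 3 N at the coupler lifts it. While latched it rises no more than about 3 mm.
- coupler (a point): The middle of the coupler (yellow cap 52 x 44 mm, top 12 mm above this point) at the drawbar's end, 180 mm from the hinge axis, right over the ball; 75 mm above the bench at rest.
- knob (a point): Gripping point on the axis of the red latch knob: an upright round stem 16 mm across on top of the coupler, part of the latch slide. The point is 44 mm above coupler (119 mm above the bench at rest); the stem is free from 26 mm below it to 22 mm above it, then comes a head 24 mm across, 10 mm high. It moves with latch and drawbar.
- latch (a joint): Travel of the latch slide in m: 0 closed (fork under the ball), grows as the knob is pulled along the drawbar's +y axis, stops at 0.022; the ball is free from 0.015 on. A spring pushes it shut: 6 N at 0, 12.6 N at the stop. The latch rides on the drawbar, so lifting the pulled knob lifts the drawbar; once off the ball it may be open or shut.
- core_sand: Sand-coloured stone drill core, a cylinder 28 mm in diameter and 80 mm high, about 120 g, standing upright on the bench. Origin: centre of its underside; z along its axis.
- core_dark: Dark grey stone drill core, same size, about 130 g, standing upright on the bench. Origin: centre of its underside; z along its axis.
- beaker: Clear plastic beaker, 84 mm across, 110 mm high, to be left alone; origin at its underside.
- rubber_bowl: Dark rubber mixing bowl, 90 mm across, 60 mm high, to be left alone; origin at its underside.
- spray_bottle: Red spray bottle, 220 mm high, to be left alone; origin at its underside.
- amber_bottle: Small amber bottle, 60 mm across, 130 mm high, to be left alone; origin at its underside.
- tape_roll: White roll of tape lying flat, 76 mm across, 24 mm high, to be left alone; origin at its underside.
- brush: Dusting brush lying on the bench, to be left alone; origin at its underside.
- jar: Small glass jar with a white lid, 54 mm across, 50 mm high, to be left alone; origin at its underside.
Things that resemble listed ones, but are neither listed nor needed, are in the scene too. Leave any blue or orange look-alike of the core_dark alone.

How it is judged:
By the outcome, as a careful person would: the job done as asked, in the order asked, and still so for the second after the job is handed in, while the arm keeps its last pose, push and grip.
It also fails if it takes over 72 s, if anything falls off the work surface, if the arm or the gripper's body presses on something with over 40 N, if the wrist force passes 120 N, or if a joint passes its speed limit or range.

## Working session

There is one attempt and no reset: what is moved stays moved. The work goes in short steps, each a Python script; the robot and the scene stay as the last script left them, time stands still between calls to the robot, and variables do not carry over. Pictures are saved under pics/ and viewed, about 8 in all and at most 12, crops included, and the job is handed in when it is done.

```bash
mkdir -p pics
cat > h.py <<'E'
import numpy as np, cv2
from bench import arm, release, clamp, status, viewer
def world(name,u,v,d):
    c=viewer.get_calibration(name);K=np.array(c["mtx"]);T=np.array(c["cam_to_world"])
    x=(u-K[0,2])/K[0,0]*d;y=(v-K[1,2])/K[1,1]*d
    return T[:3,:3]@np.array([x,-y,-d])+T[:3,3]
def cloud(name,dep):
    c=viewer.get_calibration(name);K=np.array(c["mtx"]);T=np.array(c["cam_to_world"])
    v,u=np.indices(dep.shape);x=(u-K[0,2])/K[0,0]*dep;y=(v-K[1,2])/K[1,1]*dep
    return np.stack([x,-y,-dep],-1)@T[:3,:3].T+T[:3,3]
def ray(name,u,v,z):
    c=viewer.get_calibration(name);T=np.array(c["cam_to_world"])
    p=world(name,u,v,1000.);o=T[:3,3];return o+(p-o)*(z-o[2])/(p[2]-o[2])
E
python3 - <<'E'
from h import *
ims=[]
for n in("side","top"):
    p,d=viewer.grab_frame(n);np.savez(f"{n}0.npz",p=p,d=d)
    c=viewer.get_calibration(n);print(n,{k:(np.round(v,3).tolist() if k!='x' else v) for k,v in c.items()})
    cv2.imwrite(f"pics/{n}0.png",cv2.resize(p,(768,576)));print((d==0).mean())
s=status.state();print(s["tool_rot"],s["tool_pos"],s["time_s"],s["width"])
E
```

```text
side {'mtx': [[472.959, 0.0, 254.605], [0.0, 472.959, 191.593], [0.0, 0.0, 1.0]], 'cam_to_world': [[0.949, 0.217, -0.227, 253.132], [-0.313, 0.608, -0.73, -1103.908], [-0.021, 0.764, 0.645, 1018.158], [0.0, 0.0, 0.0, 1.0]]}
0.004048665364583333
top {'mtx': [[349.501, 0.0, 260.712], [0.0, 349.501, 187.218], [0.0, 0.0, 1.0]], 'cam_to_world': [[0.028, 0.993, -0.112, 405.269], [-1.0, 0.028, 0.006, -55.906], [0.009, 0.112, 0.994, 1475.986], [0.0, 0.0, 0.0, 1.0]]}
0.004191080729166667
[-3.13975840e+00 -2.03776923e-04  4.38800037e-01] [ 265.33903298 -565.22953244  221.51045916] 0.1 1.0005962095057483
```

View pics/side0.png

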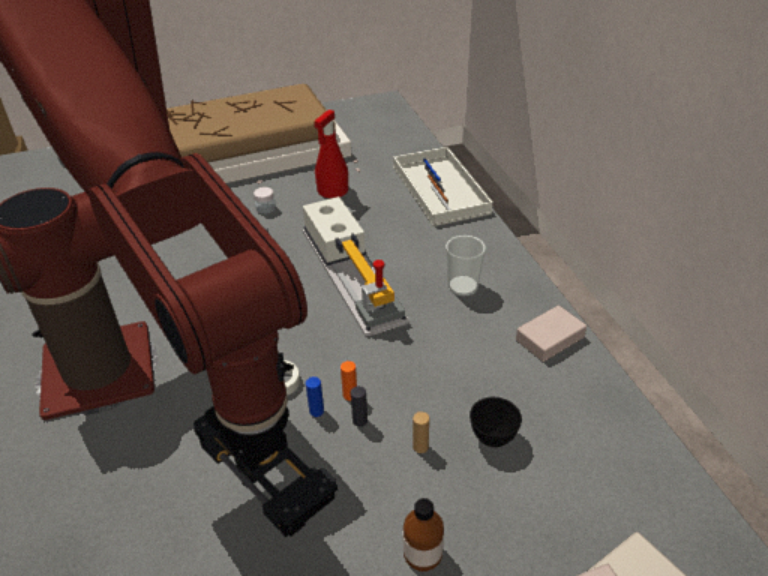

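View pics/top0.png

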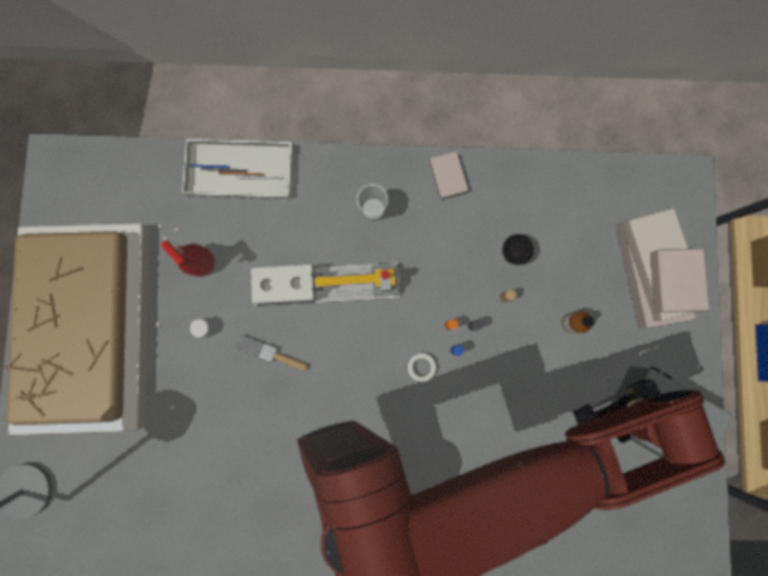

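The side view (768x576) shows the candidates for the dark core: dark (359,407), orange (348,380) and blue (315,397), with the black bowl at (495,420). The sand core is at (421,432); the amber bottle (423,540) is a lookalike. The red knob is at (379,272), and the spray bottle (330,170) is also red. In the top view, sand is at (510,295), dark (474,325), the knob (385,273), and the pockets (266,284) and (296,284). I choose the dark grey and sand cylinders.

```bash
cat > m.py <<'E'
from h import *
def cyl(C,p,d,guess,r=40):
    q=C.reshape(-1,3);m=(np.hypot(q[:,0]-guess[0],q[:,1]-guess[1])<r)&(q[:,2]>15)&(d.reshape(-1)>0)
    return q[m],p.reshape(-1,3)[m]
E
python3 - <<'E'
from m import *
F={n:np.load(n+"0.npz") for n in("side","top")}
C={n:cloud(n,F[n]["d"]) for n in F}
g={}
for k,(u,v,z) in dict(sand=(510,295,80),dark=(472,325,80),orange=(451,324,80),blue=(457,350,80)).items():
    g[k]=ray("top",u/1.5,v/1.5,z); print(k,"top ray",g[k].round())
    for n in F:
        q,_=cyl(C[n],F[n]["p"],F[n]["d"],g[k],24);t=q[q[:,2]>72]
        print("  ",n,len(q),len(t),t.mean(0).round(1) if len(t) else 0,"zmax",np.percentile(q[:,2],97).round(1) if len(q) else 0, "mid", ((t.max(0)+t.min(0))/2).round(1) if len(t) else 0)
for n in F:
    p=F[n]["p"];hsv=cv2.cvtColor(p,cv2.COLOR_BGR2HSV);c=C[n]
    roi=(c[...,0]>380)&(c[...,0]<640)&(c[...,1]>-180)&(c[...,1]<330)&(c[...,2]>30)
    H,S,V=cv2.split(hsv)
    red=roi&((H<6)|(H>174))&(S>150)&(c[...,1]<100);yel=roi&(H>15)&(H<35)&(S>120)&(V>100);wh=roi&(S<60)&(V>150)&(c[...,2]>70)
    for nm,m in(("red",red),("yel",yel),("white",wh)):
        q=c[m];v,u=np.nonzero(m);print(n,nm,m.sum(),"px",u.mean().round(),v.mean().round(),"mean",q.mean(0).round(1),"lo",np.percentile(q,3,axis=0).round(1),"hi",np.percentile(q,97,axis=0).round(1))
        if nm!="red":
            r=cv2.minAreaRect(q[:,:2].astype(np.float32));print("   rect",np.round(r[0],1),np.round(r[1],1),round(r[2],2))
s=F["side"]["p"];t=F["top"]["p"]
a=cv2.resize(s[120:310,190:330],None,fx=3,fy=3,interpolation=2);b=cv2.resize(t[165:240,160:360],None,fx=2.4,fy=2.4,interpolation=2)
W=np.zeros((570,800,3),np.uint8);W[:570,:420]=a[:570];b=cv2.resize(b,(380,142));W[:142,420:]=b
cv2.imwrite("pics/crop.png",W)
E
```

```text
sand top ray [ 533. -384.   80.]
   side 249 92 [ 536.6 -388.3   79.7] zmax 82.7 mid [ 537.1 -386.6   78.7]
   top 60 38 [ 534.7 -383.8   79.8] zmax 83.8 mid [ 536.2 -384.1   80.7]
dark top ray [ 451. -283.   80.]
   side 116 64 [ 453.2 -296.2   80.2] zmax 84.1 mid [ 453.8 -293.7   78.9]
   top 52 37 [ 450.8 -293.1   78.9] zmax 83.2 mid [ 449.7 -292.4   78.5]
orange top ray [ 452. -227.   80.]
   side 195 79 [ 453.7 -234.9   79.4] zmax 83.5 mid [ 453.7 -233.8   78.8]
   top 47 37 [ 451.6 -228.3   81. ] zmax 85.3 mid [ 451.7 -228.8   80.1]
blue top ray [ 384. -244.   80.]
   side 224 81 [ 385.  -250.9   79.9] zmax 83.0 mid [ 385.2 -249.6   78.5]
   top 51 41 [ 381.9 -245.4   80. ] zmax 84.4 mid [ 381.  -245.2   79. ]
side red 87 px 252.0 181.0 mean [573.5 -53.  133. ] lo [566.  -59.1  96.9] hi [581.8 -39.8 153.9]
side yel 399 px 245.0 183.0 mean [568.2  10.   81.3] lo [550.2 -75.9  66.2] hi [594.8 128.9  89.6]
   rect [572.   35.8] [ 47.2 229.9] 1.64
side white 682 px 223.0 149.0 mean [549.6 204.5  86. ] lo [505.1 -52.2  81.4] hi [594.4 300.3  94.2]
   rect [557.7 122.9] [ 95.4 373.9] 4.76
top red 24 px 302.0 236.0 mean [509.6 -49.9 648.6] lo [405.3 -55.9 145.8] hi [ 578.   -40.6 1476. ]
top yel 296 px 236.0 186.0 mean [564.9  34.9  87. ] lo [549.1 -69.6  73.3] hi [590.1 133.9  91. ]
   rect [545.   -2.8] [251.9 161.2] 53.42
top white 862 px 192.0 188.0 mean [542.2 208.4 134.6] lo [405.3 -55.9  80.6] hi [ 591.2  302.9 1476. ]
   rect [512.2 125.7] [390.5 158.6] 81.61
```

View pics/crop.png

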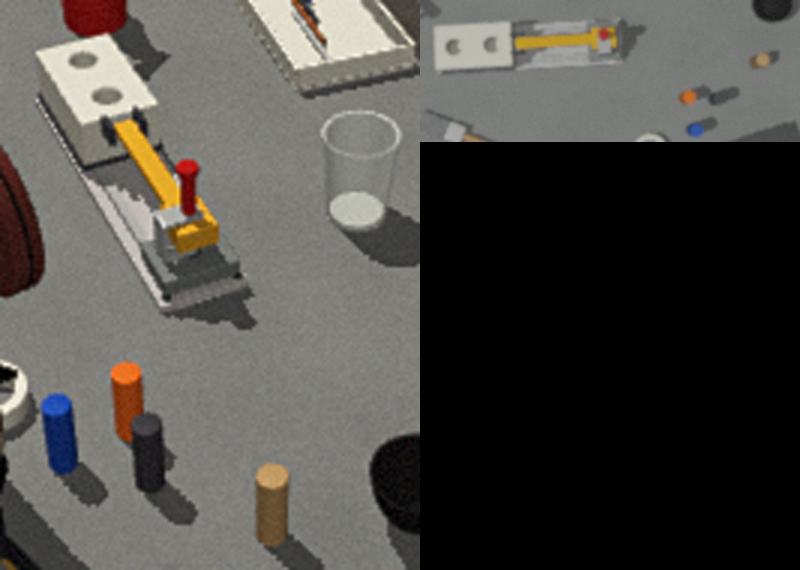

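The crop confirms the choice: the dark grey cylinder is distinct from the orange and blue ones, and the sand core stands alone. The pockets are at crop (83,60) and (107,95). Next I measure the pockets and knob from both views.

```bash
cat > dock.py <<'E'
from h import *
def pockets(n,p,d,show=True):
    """mouth centres by contour of dark holes in the white top, cast on z=85"""
    c=cloud(n,d)
    H,S,V=cv2.split(cv2.cvtColor(p,cv2.COLOR_BGR2HSV))
    m=((c[...,0]>490)&(c[...,0]<610)&(c[...,1]>110)&(c[...,1]<310)&(c[...,2]>78)&(c[...,2]<93)&(S<70)&(V>150)&(d>0)).astype(np.uint8)
    k,lab,st,_=cv2.connectedComponentsWithStats(m)
    m=(lab==1+np.argmax(st[1:,4])).astype(np.uint8)
    cs,_=cv2.findContours(m,cv2.RETR_EXTERNAL,cv2.CHAIN_APPROX_NONE);o=max(cs,key=cv2.contourArea)
    q=np.array([ray(n,u,v,85)[:2] for u,v in o[:,0]],np.float32);r=cv2.minAreaRect(q)
    res=[]
    fill=cv2.drawContours(np.zeros_like(m),[cv2.convexHull(o)],-1,1,-1)
    hole=cv2.erode(fill,np.ones((3,3)))&(1-m)
    k,lab,st,ce=cv2.connectedComponentsWithStats(hole,connectivity=4)
    for i in range(1,k):
        if st[i,4]>8:
            w=np.where(lab==i,0,0)
            res.append((ray(n,*ce[i],85),st[i,4],ce[i]))
    return r,res,(np.array([ray(n,u,v,85)[:2] for u,v in cv2.boxPoints(cv2.minAreaRect(o)).reshape(-1,2)]))
E
python3 - <<'E'
from dock import *
for n in("side","top"):
    F=np.load(n+"0.npz");p,d=F["p"],F["d"]
    r,res,_=pockets(n,p,d);print(n,"rect",np.round(r[0],1),np.round(r[1],1),round(r[2],2))
    for a,s,c in res: print("   hole",a.round(1),s,c.round(1))
    c=cloud(n,d);H,S,V=cv2.split(cv2.cvtColor(p,cv2.COLOR_BGR2HSV))
    red=((H<6)|(H>174))&(S>130)&(c[...,0]>530)&(c[...,0]<610)&(c[...,1]>-90)&(c[...,1]<0)&(d>0)
    q=c[red];t=q[q[:,2]>140];v,u=np.nonzero(red);print("  knob n",red.sum(),"top pts",t.mean(0).round(1),"px",u.min(),u.max(),v.min(),v.max(), "zmax",q[:,2].max().round(1))
    y=(H>15)&(H<35)&(S>120)&(V>90)&(c[...,2]>60)&(c[...,2]<95)&(c[...,0]>530)&(c[...,0]<610)&(c[...,1]>-20)&(c[...,1]<110)&(d>0)
    q=c[y]; f=np.polyfit(q[:,1],q[:,0],1);print("  bar slope dx/dy",f,"z",np.median(q[:,2]))
E
```

```text
side rect [549.5 226.4] [ 92.8 162.4] 5.15
   hole [545.6 263.2  85. ] 40 [217.3 140. ]
   hole [552.6 184.2  85. ] 41 [225.2 151.9]
  knob n 89 top pts [573.8 -50.9 149.9] px 248 255 173 191 zmax 154.9
  bar slope dx/dy [-8.42360353e-02  5.67175716e+02] z 82.4961124308798
top rect [547.1 228.3] [ 91.3 160.8] 5.22
   hole [550.3 188.5  85. ] 56 [197.3 188.3]
   hole [543.1 268.9  85. ] 59 [177.1 189.5]
  knob n 18 top pts [571.1 -46.2 152.1] px 254 258 181 185 zmax 156.6
  bar slope dx/dy [-9.20240051e-02  5.68068730e+02] z 82.34073098068143
```

```bash
cat >> h.py <<'E'
pi=np.pi
YAW=np.radians(5.2)            # dock x = (-sin, cos), dock y = (-cos,-sin)
DX=np.array([-np.sin(YAW),np.cos(YAW),0]);DY=np.array([-np.cos(YAW),-np.sin(YAW),0])
C=np.array([548.3,227.3,0]);PA=C-40*DX;PB=C+40*DX;CP=C-275*DX
ROT=None
def rots(): return [[pi,0,YAW+pi/2],[pi,0,YAW-pi/2]]
def say(t):
    s=status.state();print(t,round(s["time_s"],2),np.round(s["tool_pos"],1),np.round(s["tool_rot"],3),"F",np.round(s["contact_force"],1),"w",round(s["width"],3))
def P(xy,z): return [float(xy[0]),float(xy[1]),float(z)]
E
python3 - <<'E'
from h import *
for r in rots():
    for nm,p in(("sand",(536.2,-385.3)),("dark",(452,-293.3)),("PB",PB),("PA",PA),("knob",CP)):
        q=arm.solve_ik(P(p,200),r);print(nm,np.round(p,1),None if q is None else np.round(q,2))
E
```

```text
sand [ 536.2 -385.3] [-0.74  0.32  1.45  0.    1.37 -0.83]
dark [ 452.  -293.3] [-0.72  0.03  1.78  0.    1.33 -0.81]
PB [544.7 267.1   0. ] [ 0.33  0.19  1.6  -0.    1.35  0.24]
PA [551.9 187.5   0. ] [ 0.19  0.14  1.66 -0.    1.34  0.1 ]
knob [573.2 -46.6   0. ] [-0.22  0.12  1.68  0.    1.34 -0.31]
sand [ 536.2 -385.3] [-0.74  0.32  1.45 -0.    1.37  2.31]
dark [ 452.  -293.3] [-0.72  0.03  1.78 -0.    1.33  2.33]
PB [544.7 267.1   0. ] None
PA [551.9 187.5   0. ] None
knob [573.2 -46.6   0. ] None
```

```bash
cat >> h.py <<'E'
R0=[pi,0,float(YAW+pi/2)]
def pick(xy):
    arm.reach(P(xy,150),R0);hit=arm.move_straight(P(xy,43),rate=120,until_force=8);print("hit",hit);clamp();say("clamped")
    arm.move_straight(P(xy,270),rate=200);say("lifted")
def over(xy,z=150):
    arm.reach(P(xy,270),R0);arm.move_straight(P(xy,z),rate=150);say("over")
    p,d=viewer.grab_frame("side");np.savez("last.npz",p=p,d=d);return p,d
E
python3 - <<'E'
from h import *
pick((536.2,-385.3))
p,d=over(PB)
cv2.imwrite("pics/over1.png",cv2.resize(p[70:220,150:330],(720,600),interpolation=2))
E
```

```text
hit False
clamped 3.4 [ 536.2 -385.3   42.9] [ 3.142 -0.     1.662] F [ 0.3  0.3 -1.4] w 0.31
lifted 4.68 [ 535.6 -384.7  268.1] [-3.140e+00 -2.000e-03  1.662e+00] F [ 0.1  0.5 -2.2] w 0.313
over 7.96 [545.5 267.3 151.2] [ 3.14  -0.     1.661] F [-0.2 -0.8 -1.1] w 0.317
```

View pics/over1.png

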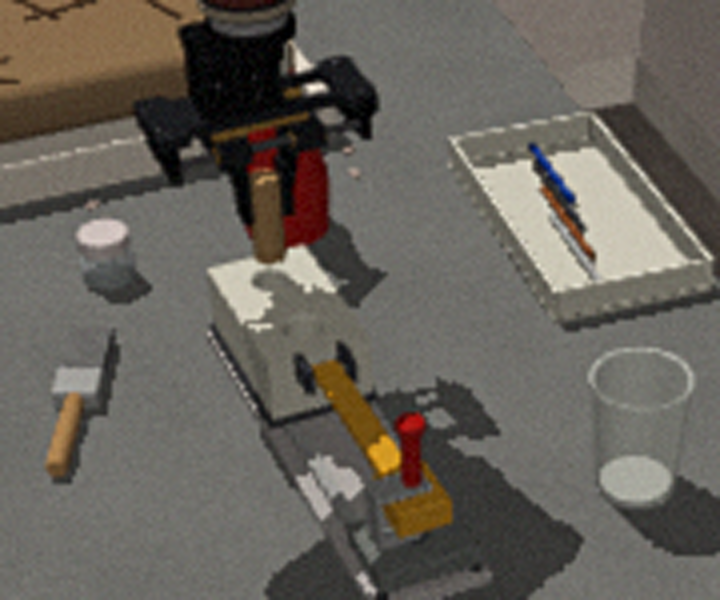

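The sand core is held upright between the fingers above pocket b: core bottom at crop (269,255), pocket mouth around (275,280). Now I check the side-view offset between core and pocket numerically.

```bash
cat >> h.py <<'E'
def proj(name,X):
    c=viewer.get_calibration(name);K=np.array(c["mtx"]);T=np.array(c["cam_to_world"])
    q=(np.atleast_2d(X)-T[:3,3])@T[:3,:3];return np.c_[K[0,2]+K[0,0]*q[:,0]/-q[:,2],K[1,2]+K[1,1]*-q[:,1]/-q[:,2]]
def circ(xy,z,r=14):
    a=np.linspace(0,2*pi,72);return np.c_[xy[0]+r*np.cos(a),xy[1]+r*np.sin(a),0*a+z]
E
python3 - <<'E'
from h import *
p=np.load("last.npz")["p"]
H,S,V=cv2.split(cv2.cvtColor(p,cv2.COLOR_BGR2HSV))
s=status.state()["tool_pos"]
e=proj("side",circ(s,s[2]-43));print("pred bottom rim u",e[:,0].min(),e[:,0].max(),"vmax",e[:,1].max())
for v in range(108,140):
    u=np.nonzero((H[v]>8)&(H[v]<25)&(S[v]>70))[0];u=u[(u>208)&(u<228)]
    if len(u):print(v,u.min(),u.max(),len(u),end=" | ")
h=proj("side",circ(PB,85,17));print("\npocket pred u",h[:,0].min(),h[:,0].max(),"v",h[:,1].min(),h[:,1].max(),"mean",h.mean(0),"seen 217.3,140")
print(proj("side",[[545.6,263.2,85]]))
E
```

```text
pred bottom rim u 212.5383302073722 220.5494284837008 vmax 135.9434274187268
112 216 219 3 | 113 212 219 8 | 114 212 220 9 | 115 212 219 8 | 116 213 219 7 | 117 212 220 9 | 118 212 219 8 | 119 213 220 8 | 120 213 220 8 | 121 213 220 8 | 122 213 220 8 | 123 213 219 7 | 124 213 219 7 | 125 212 220 9 | 126 213 220 8 | 127 213 220 8 | 128 213 220 8 | 129 213 220 8 | 130 213 220 8 | 131 213 220 8 | 132 214 221 8 | 133 214 220 7 | 134 214 220 7 | 135 215 218 4 | 
pocket pred u 211.94076864271406 221.58257502951528 v 136.77197349056115 142.18064377037172 mean [216.82612878 139.45310733] seen 217.3,140
[[217.3013253  139.99436594]]
```

```bash
cat >> h.py <<'E'
def insert(xy):
    """lower until touch; if stopped at the rim, back off and try neighbours"""
    for a,b in [(0,0),(-2.5,0),(2.5,0),(0,2.5),(0,-2.5),(-4,0),(4,0)]:
        q=np.array(P(xy,0))+a*DX+b*DY
        arm.move_straight(P(q,133),rate=100)
        hit=arm.move_straight(P(q,92),rate=40,until_force=6)
        z=status.state()["tool_pos"][2];say(("try",a,b,hit))
        if z<100: return True
    return False
def leave(xy):
    release();s=status.state()["tool_pos"];arm.move_straight(P(s,270),rate=200);say("left")
E
python3 - <<'E'
from h import *
ok=insert((545.2,265.8));print(ok)
if ok: leave(0)
E
```

```text
('try', 0, 0, True) 9.27 [544.8 265.7  92.8] [-3.14   0.     1.662] F [-0.   0.5  3.9] w 0.318
True
left 11.49 [542.9 265.  268.3] [-3.135e+00  2.000e-03  1.662e+00] F [ 0.5  0.3 -0.8] w 1.0
```

Run:
```python
from h import *
xy=(452,-293.3)
arm.reach(P(xy,230),R0);pick(xy)
q=(552.4,186.2)
over(q)
ok=insert(q);print(ok)
if ok: leave(0)
```

```text
hit False
clamped 15.99 [ 452.  -293.3   43. ] [3.142 0.    1.662] F [ 0.2  0.1 -0.2] w 0.315
lifted 17.27 [ 451.4 -292.8  268.4] [-3.140e+00 -2.000e-03  1.662e+00] F [ 0.5  0.5 -1.5] w 0.314
over 20.01 [553.3 186.2 151.2] [ 3.14  -0.     1.661] F [-0.9  0.5 -1.8] w 0.317
('try', 0, 0, True) 21.32 [552.  186.5  92.9] [-3.141 -0.     1.662] F [-0.1  0.6  3.8] w 0.315
True
left 23.54 [550.2 186.3 268.4] [-3.136 -0.     1.662] F [ 0.5 -0.2  0.5] w 1.002
```

Run:
```python
from h import *
K=(573,-48)
arm.reach(P(K,230),R0);say("above")
p,d=viewer.grab_frame("side")
cv2.imwrite("pics/knob1.png",cv2.resize(p[100:240,170:310],(600,600),interpolation=2))
```

```text
above 24.49 [573.  -47.1 229.8] [-3.141e+00 -1.000e-03  1.662e+00] F [ 0.5  0.2 -0.8] w 1.0
```

View pics/knob1.png

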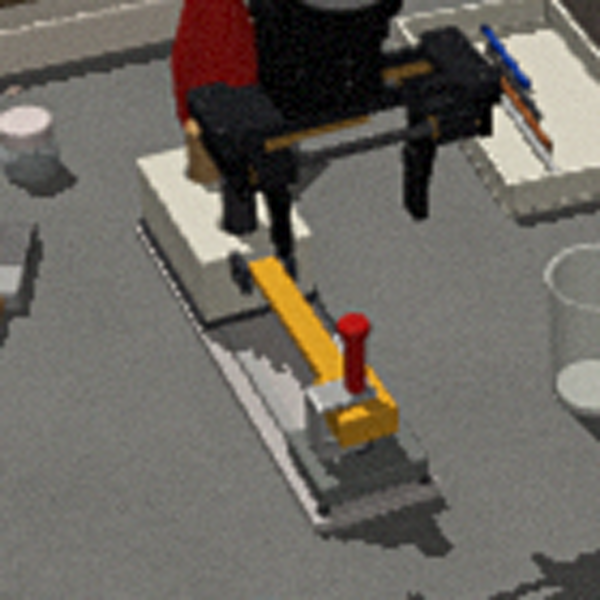

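Both cores stand in the pockets, sand (200,150) and dark (237,205). The fingers straddle the knob at (353,350).

Run:
```python
from h import *
K=np.array([573,-48.,0])
print(arm.move_straight(P(K,100),rate=120,until_force=6));clamp();say("clamped")
s0=np.array(status.state()["tool_pos"])
h=arm.move_straight(P(K+25*DY,100),rate=40,until_force=20);say(("pull",h))
s=np.array(status.state()["tool_pos"]);print("travel",(s-K)@DY, (s-s0)@DY)
p,d=viewer.grab_frame("side");np.savez("pull.npz",p=p,d=d)
```

```text
False
clamped 26.84 [573.5 -47.9 100. ] [3.141 0.    1.662] F [ 3.1  0.6 -1.8] w 0.261
('pull', False) 27.62 [551.4 -49.6 101.4] [3.134 0.    1.661] F [12.4  3.6 -4.3] w 0.259
travel 21.702313321555646 22.18681789784862
```

Run:
```python
import numpy as np,cv2
p=np.load("pull.npz")["p"];cv2.imwrite("pics/pull.png",cv2.resize(p[140:220,205:305],(750,600),interpolation=2))
```

```text
(no output)
```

View pics/pull.png

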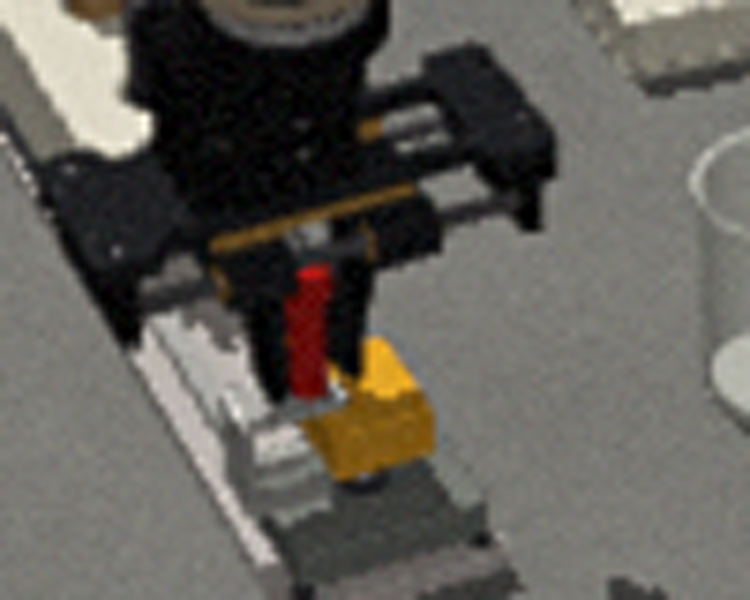

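The slide is out towards the base: grey slide at (280,440), cap at (370,420). Measured travel is 22.2 mm. The pads hold the red knob. Now I lift along the hinge arc, tilting the tool with the bar.

Run:
```python
from h import *
from scipy.spatial.transform import Rotation as Ro
Hn=C-95*DX+[0.5,-1.3,75]
p0=np.array([573,-48.,100])+25*DY; R=Ro.from_euler("xyz",R0)
T=np.arcsin(70/180)
def pose(t):
    r=Ro.from_rotvec(DY*t);return Hn+r.apply(p0-Hn),(r*R).as_euler("xyz")
print(arm.solve_ik(*[list(map(float,x)) for x in pose(T)]))
for t in np.linspace(0,T,7)[1:]:
    q,e=pose(t);arm.move_straight(list(map(float,q)),list(map(float,e)),rate=60);say(("lift",round(t,3)))
arm.sleep(.5);say("end")
p,d=viewer.grab_frame("side");np.savez("lift.npz",p=p,d=d)
cv2.imwrite("pics/lift.png",cv2.resize(p[100:220,180:330],(750,600),interpolation=2))
```

```text
[ 0.05153438  0.10219607  1.81815187 -0.42423807  1.2346563   0.10532204]
('lift', np.float64(0.067)) 28.02 [551.4 -47.3 113.7] [3.133 0.067 1.662] F [12.   3.2 -3.2] w 0.261
('lift', np.float64(0.133)) 28.37 [551.1 -44.3 125.4] [3.133 0.134 1.662] F [12.2  2.9 -3.6] w 0.261
('lift', np.float64(0.2)) 28.72 [550.8 -40.7 136.9] [3.133 0.2   1.662] F [12.6  3.4 -4.1] w 0.26
('lift', np.float64(0.266)) 29.07 [550.3 -36.2 148. ] [3.133 0.266 1.662] F [11.6  2.8 -4.5] w 0.258
('lift', np.float64(0.333)) 29.42 [549.7 -31.1 158.8] [3.134 0.333 1.662] F [12.1  1.1 -4.9] w 0.26
('lift', np.float64(0.399)) 29.77 [549.2 -25.3 169.4] [3.134 0.399 1.662] F [13.2  1.6 -3.9] w 0.258
end 30.27 [549.1 -25.6 169. ] [3.134 0.398 1.661] F [13.4  2.4 -3.8] w 0.262
```

View pics/lift.png

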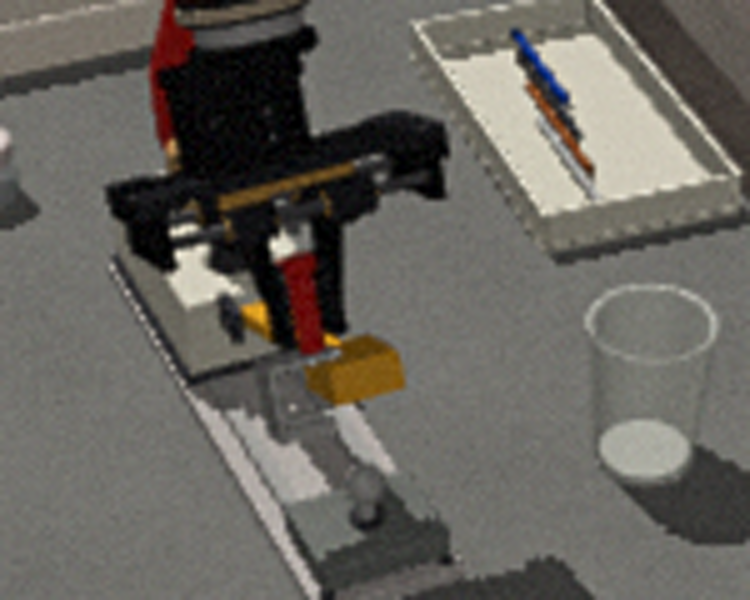

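The coupler is off, with the bare ball visible at (365,490) and the cap raised at (355,365). One last numeric check of coupler and core heights.

Run:
```python
from h import *
for n in("side","top"):
    p,d=viewer.grab_frame(n)
    c=cloud(n,d);Hh,S,V=cv2.split(cv2.cvtColor(p,cv2.COLOR_BGR2HSV));ok=d>0
    if n=="top":cv2.imwrite("pics/endtop.png",cv2.resize(p[140:260,140:380],(800,400),interpolation=2))
    y=ok&(Hh>15)&(Hh<35)&(S>120)&(V>60)&(c[...,0]>530)&(c[...,0]<620)&(c[...,1]>-90)&(c[...,1]<120)&(c[...,2]>60)
    q=c[y];print(n,"yellow",len(q),"z pct",np.percentile(q[:,2],[3,50,97]).round(1),"y",np.percentile(q[:,1],[3,97]).round(1))
    e=q[q[:,1]<np.percentile(q[:,1],3)+50];print("  cap z",np.percentile(e[:,2],[3,50,97]).round(1))
    for nm,xy in(("a",PA),("b",PB)):
        m=ok&(np.hypot(c[...,0]-xy[0],c[...,1]-xy[1])<12)&(c[...,2]<150);print("  core",nm,m.sum(),np.percentile(c[m][:,2],[5,50,95]).round(1) if m.any() else "")
say("now");print(np.abs(status.state()["joint_vel"]).max())
```

```text
side yellow 259 z pct [ 90.4 157.9 272. ] y [-61.  107.2]
  cap z [134.9 157.5 268.6]
  core a 6 [ 82.   94.2 100.2]
  core b 7 [115.3 125.6 131.8]
top yellow 83 z pct [148.1 162.  169.9] y [-57.5 -26.4]
  cap z [148.1 162.  169.9]
  core a 0 
  core b 9 [130.1 132.2 136.4]
now 30.42 [549.1 -25.6 169. ] [3.134 0.398 1.661] F [13.5  2.4 -5. ] w 0.255
0.001952280362532176
```

View pics/endtop.png

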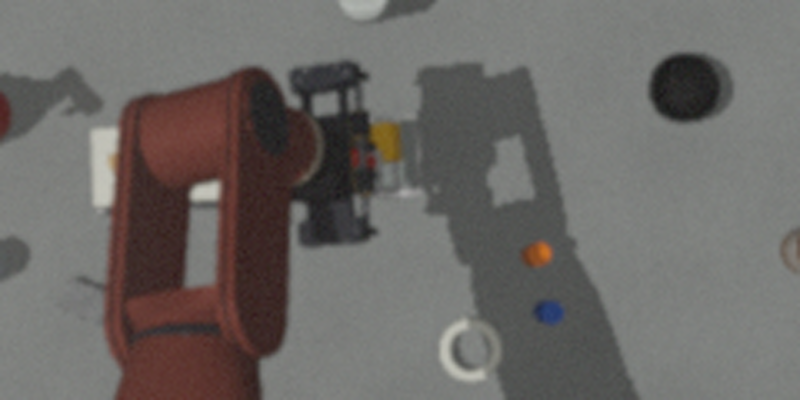

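```bash
python3 -c "
from h import *
arm.finish_job();say('done')"
```

```text
the job is handed in; nothing more can be done
the job is handed in; nothing more can be done
```

I finished the task and handed it in at about 30.5 s. Both cores are in the pockets and the drawbar is being held raised by its knob.

- **Cores:** the sand core went into pocket_b first, then the dark core into pocket_a. Both slid in on the first try and touched the floor at the expected depth (TCP about 93 mm).
- **Latch and drawbar:** I pulled the knob 22.2 mm towards the base, which is the full travel. I then lifted the bar along its hinge arc by 0.40 rad, which should raise the coupler about 70 mm. The arm was holding it there, still gripped, when I handed in.

**Last checks:**
- **Raised coupler:** the cap's top surface measured 162 mm in the top view, where about 161 mm was expected. The ball is bare, joint speeds were about zero, and the steady pull on the knob was about 13 N.
- **Sand core:** its top measured about 132 mm, against 130 mm expected.
- **Dark core:** the arm hid it in the final views, so its seating rests on the insertion depth and an earlier picture showing it upright in the pocket.
- **Grip on the knob:** the fingers read about 22.5 mm apart rather than the stem's 16 mm, so they probably hold the knob partly by its head. The reading stayed at 22–23 mm throughout the lift and nothing slipped.
- **Other things on the bench:** nothing else looked moved in the pictures, but I did not measure this.

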